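# Sort the coral carver's bench

## Task

Sort the mixed coral pieces lying on the carver's bench: put the two domed round blanks side by side, flat in the round white dish, and lay the two square sticks lengthwise, flat in the long wooden tray. Last of all, once those four are put away, set the finished rose face up in the middle of the square cork pad. Leave the black loupe and the metal handpiece where they are.

Things in the scene. Friction and masses are not known exactly. Their poses are not given: they have to be found in the camera images.
- dome1_mid (a point): round flat-bottomed coral blank with a domed top, 32 mm diameter, 18 mm high, upright cylindrical side for the lowest 12 mm; one of two alike; point at its centre, 9 mm above its flat underside; z up out of the dome
- dome2_mid (a point): round flat-bottomed coral blank with a domed top, 32 mm diameter, 18 mm high, upright cylindrical side for the lowest 12 mm; one of two alike; point at its centre, 9 mm above its flat underside; z up out of the dome
- stick1_mid (a point): square sawn coral stick, 60 mm long (its x axis) by 18 by 18 mm, lying on the bench; one of two alike; point at its centre, 9 mm above its underside
- stick2_mid (a point): square sawn coral stick, 60 mm long (its x axis) by 18 by 18 mm, lying on the bench; one of two alike; point at its centre, 9 mm above its underside
- rose_mid (a point): finished coral rose lying face up: a round bloom 34 mm in diameter and 18 mm high with an upright side for the lowest 11 mm, and a short stem with two leaves, 9 mm high, reaching out to 40 mm from the bloom's centre along its -x; point on the bloom's axis, 9 mm above the flat underside; z up out of the bloom; best gripped across the bloom along its y, clear of the stem
- dish: shallow round white ceramic dish, fixed to the bench, 134 mm outside and about 124 mm inside diameter, flat inner floor 4 mm above the bench, rim 14 mm high; origin at the centre of its underside, on the bench
- tray: long narrow open tray of light wood, fixed to the bench, 178 mm long along its y and 86 mm wide along its x, walls and floor 4 mm thick, rim 13 mm high; origin at the centre of its underside, on the bench
- pad: square pad of brown wood 94 by 94 mm topped with cork (84 by 84 mm), fixed to the bench, cork surface 20 mm above the bench; origin at the centre of its underside, on the bench
- loupe_mid (a point): bystander: black eye loupe standing on the bench, a flared open cup 44 mm across the top, 36 mm high; point on its axis 18 mm up
- handpiece_mid (a point): bystander: metal engraving handpiece lying along its y in two black rubber rests (one loose body), 160 mm long, 50 mm wide, 33 mm high; point near the middle, 21 mm up
There are look-alikes about, which are no part of the job. Leave any blue or turquoise look-alike of the part that bears stick1_mid alone.

How it is judged:
By the outcome, as a careful person would: the job done as asked, in the order asked, and still so for the second after the job is handed in, with the robot touching nothing.
It also fails if it takes over 114 s, if anything falls off the work surface, if the arm or the gripper's body presses on something with over 40 N, if the wrist force passes 120 N, or if a joint passes its speed limit or range.

## Robot

A 6-joint arm with a two-finger parallel gripper is mounted at the origin on the work surface. World frame = base frame: x ahead of the robot, y to its left, z up, the work surface at z = 0. Lengths are in m, angles in rad, forces in N, time in s.
With the tool pointing down it reaches from about 0.375 to 0.825 m from the base axis. Payload 5.5 kg.
Tool frame: the origin (TCP) lies between the finger pads; the fingertips stand 19 mm ahead of it and the grasp point (between the pads) is the TCP; y points along the fingers, z is the direction in which the jaws open and shut, and the axes are right-handed (so a half turn about y gives the same grasp; the last joint's range is limited). The gripper opens to 85 mm and grips with 20 to 120 N. Pads are 22 mm wide; open, the fingers measure 114 mm over their backs; the gripper's body (76 mm by 85 mm) begins 54 mm behind the grasp point. The pads swing forward as they close: fully open they stand 13 mm farther back than shut.
Start: joints at [-1.328, 0.314, -0.047, 1.21, 0, 1.571], TCP at [0.144, -0.582, 0.25] pointing down, gripper open.
Joint ranges: [-2.67, 2.67], [-0.69, 1.73], [-1.03, 1.25], [-2.08, 2.16], [-1.42, 1.45], [-3.14, 3.14]. Speed limits (rad/s): [2.39, 2.39, 3.01, 3.14, 3.14, 3.14].

## Interface

Orientations are given as a unit quaternion [w, x, y, z].
In Python, from station import sense, get_image, sign_off gives the robot as it stands.
- The arm moves only by the tool arm_command, never from a script. Its argument "plan" is a list of rows, each a list of 3 entries, a list of its own where there are three numbers: the shift along the tool's x, y, z in units of 25 mm (1.0 is 25 mm), then the turn, a rotation vector about the tool's x, y, z in units of 8 degrees (1.0 is 8 degrees), then the finger opening in mm, from 0 to 85.4. In form: [[[dx, dy, dz], [wx, wy, wz], grip], ...]. A call has 1 to 20 rows; each row shifts and turns the commanded pose from where the row before left it, along the tool's axes as they then stand; what a row does not reach is not made up. A row lasts 1/10 s, in which the tool goes at most 50 mm and 8.59 degrees, less where a joint would pass 70% of its speed; a pose out of reach is approached as far as the arm can. A call is refused whole if a number of a shift passes 1 or a number of a turn 1, either way. A call with a gripper value outside its range is refused whole. The fingers move at their own pace and stop on an object; the grip force is fixed at half the most. Time passes only in rows, so rows that do not move let the fingers close. It gives the time, the measured TCP pose, the force and the opening at its end, in the units of the state.
- sense(): the state, without advancing time (a new reading comes with each control period).
- get_image(name): name is "scene" or "top" or "wrist"; returns a dict with "image" (420x560x3 uint8, red, green, blue), "fx", "fy", "cx", "cy" (pixels), "D" ([k1, k2, p1, p2, k3] as OpenCV has them; the pictures are not rectified), "view" (4x4, takes a point from world to camera coordinates). Camera axes: x right, y down, z forward; pixel columns grow to the right and rows downward; lengths in m; the calibration is good to about 2 mm. A picture is of the moment at which its call begins. There is no depth.
- sign_off(): hands the job in, once; it reports no verdict.
The state is a dict: "time": time; "joint_positions": joint angles; "qd": joint speeds; "effort": joint torques, N m; "position": TCP position; "orientation": TCP orientation; "force": force on the tool from outside, world axes, zero at the start; "wrist_torque": the same for the moment, N m; "opening": finger opening in m.
Only numpy, scipy, OpenCV 4.12 (cv2) and the standard library are available. Lean on these libraries where they do the work, as an engineer would, in place of code of your own. Each camera call takes 0.05 s, during which the arm holds its last target. There are 200 camera calls.

## Working session

There is one attempt and no reset: what is moved stays moved. The work goes in short steps, Python scripts to look and compute and a tool call to move; the robot and the scene stay as the last step left them, time stands still between calls to the robot, and variables do not carry over. Pictures are saved under pics/ and viewed, about 12 in all and at most 16, crops included, and the job is handed in when it is done.

Besides the shell and the picture viewer there is one more tool, called as name(argument=value, ...) on one line, values as JSON. arm_command: Moves the arm, as the interface text tells. Its arguments: {"type":"object","properties":{"plan":{"type":"array"}},"required":["plan"]}

```bash
mkdir -p pics; ls; cat > h.py <<'E'
import numpy as np, cv2
from station import sense, get_image
def snap(n,f):
    d=get_image(n); cv2.imwrite(f'pics/{f}.png',d['image'][:,:,::-1]); np.save(f'pics/{f}.npy',d,allow_pickle=True); return d
def load(f): return np.load(f'pics/{f}.npy',allow_pickle=True).item()
def ray(d,px,z):
    K=np.array([[d['fx'],0,d['cx']],[0,d['fy'],d['cy']],[0,0,1]])
    p=cv2.undistortPoints(np.array(px,float).reshape(-1,1,2),K,np.array(d['D'],float)).reshape(-1,2)
    V=np.array(d['view']);R=V[:3,:3];c=-R.T@V[:3,3]
    r=np.c_[p,np.ones(len(p))]@R
    return c+r*((z-c[2])/r[:,2])[:,None]
E
python3 - <<'E'
from h import *
for n in('top','scene'): 
    d=snap(n,n+'0'); V=np.array(d['view']);print(n,-V[:3,:3].T@V[:3,3],d['fx'],d['D'])
s=sense();print(s)
E
```

```text
pics
top [ 0.40622157 -0.00194922  0.7802938 ] 387.0675460671836 [-0.02303573  0.          0.          0.          0.        ]
scene [1.31435603 0.20240959 0.77858162] 542.6884824549456 [-0.21842948  0.          0.          0.          0.        ]
{'time': 0.1, 'joint_positions': array([-1.32798517e+00,  3.14148009e-01, -4.79587054e-02,  1.21016497e+00,
       -4.27187665e-06,  1.57083216e+00]), 'qd': array([-1.35900626e-03, -4.55298805e-04,  9.47681533e-04,  9.71561240e-04,
        9.49842246e-04, -4.26070943e-05]), 'effort': array([-1.99350757e-04, -5.40768278e+01,  3.40540302e+01,  1.11527124e-02,
        4.04732589e-05, -1.25301702e-05]), 'position': array([ 0.14414625, -0.58194844,  0.24953405]), 'orientation': array([ 0.0855587 , -0.08568806,  0.70242098, -0.70138579]), 'force': array([ 0.09943653,  0.44012553, -1.25299908]), 'wrist_torque': array([ 0.02444957,  0.02905446, -0.03018784]), 'opening': 0.08556958956680728}
```

View pics/top0.png

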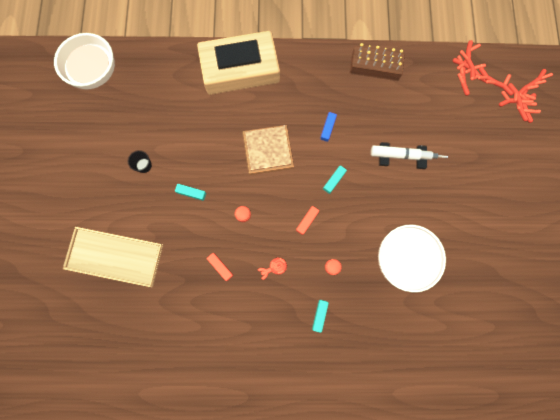

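View pics/scene0.png

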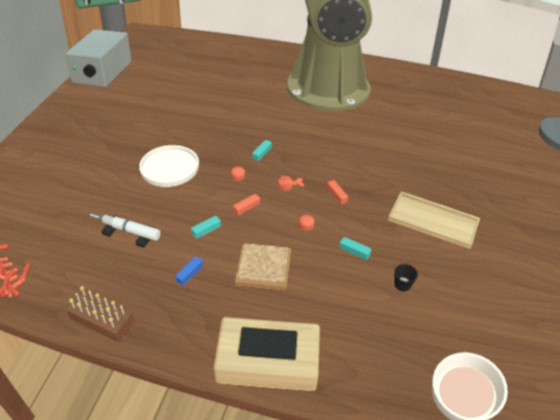

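Top view: coral-red pieces are domes (242,214) and (333,267), sticks (308,220) and (219,267), and the rose (277,266) with its stem to the left. The turquoise sticks (190,192), (335,179), (320,316) and the blue one (328,127) are look-alikes to leave alone. The dish is at (412,258), tray (113,257), pad (268,149). The deep white bowl at (85,61) is not the dish.

```bash
cat > m.py <<'E'
from h import *
def coral(d):
    h=cv2.cvtColor(np.ascontiguousarray(d['image']),cv2.COLOR_RGB2HSV)
    return (((h[...,0]<8)|(h[...,0]>172))&(h[...,1]>150)&(h[...,2]>140)).astype(np.uint8)
def measure(d,z=0.016,amin=60,amax=1e9):
    out=[]
    for c in cv2.findContours(coral(d),cv2.RETR_EXTERNAL,cv2.CHAIN_APPROX_NONE)[0]:
        a=cv2.contourArea(c)
        if not amin<a<amax: continue
        px=c.reshape(-1,2)
        w=(ray(d,px,z)[:,:2]*1000).astype(np.float32)
        (x,y),s,ang=cv2.minAreaRect(w)
        if s[0]<s[1]: s=s[::-1];ang+=90
        e=cv2.minEnclosingCircle(w)
        out.append((px.mean(0).round(),a,(round(x,1),round(y,1)),np.round(s,1),round(ang%180,1)))
    return out
E
python3 - <<'E'
from m import *
d=load('top0')
for o in measure(d,0.014): print(*o)
im=d['image']
h=cv2.cvtColor(im,cv2.COLOR_RGB2HSV)
def rect(mask,box,z,n):
    m=np.zeros(mask.shape,np.uint8);x0,y0,x1,y1=box;m[y0:y1,x0:x1]=mask[y0:y1,x0:x1]
    c=max(cv2.findContours(m,0,1)[0],key=cv2.contourArea).reshape(-1,2)
    w=(ray(d,c,z)[:,:2]*1000).astype(np.float32); print(n,cv2.minAreaRect(w),cv2.minEnclosingCircle(w))
g=(h[...,2]>120).astype(np.uint8)
rect(g,(55,220,170,295),.013,'tray'); rect(g,(370,220,455,300),.014,'dish'); rect(g,(235,118,300,180),.02,'pad')
for n,p in dict(loupe=(140,162),hand=(408,154),t1=(190,192),t2=(335,179),t3=(320,316),bl=(328,127)).items(): print(n,ray(d,[p],.015).round(3))
x=cv2.resize(im[160:340,160:400],None,fx=3.2,fy=3.2,interpolation=cv2.INTER_CUBIC); cv2.imwrite('pics/c1.png',x[:,:,::-1])
E
```

```text
[333. 267.] 196.0 (438.0, -116.7) [31.8 29.3] 90.3
[273. 268.] 290.0 (433.8, 2.5) [56.7 33.2] 116.9
[307. 220.] 260.5 (530.5, -66.3) [61.7 19.5] 146.4
[500.  81.] 1769.0 (848.6, -489.0) [217.3 138.6] 66.0
tray ((454.26446533203125, 320.03448486328125), (144.9899139404297, 234.50709533691406), 0.549458920955658) ((454.2583923339844, 320.034423828125), 137.85159301757812)
dish ((454.1938781738281, -276.8164978027344), (157.20533752441406, 177.7920684814453), 0.07936172187328339) ((454.19390869140625, -276.81646728515625), 118.66299438476562)
pad ((678.4271850585938, 16.094738006591797), (131.95245361328125, 133.69642639160156), 0.8577623963356018) ((679.534912109375, 16.111324310302734), 93.14830017089844)
loupe [[0.647 0.276 0.015]]
hand [[ 0.672 -0.278  0.015]]
t1 [[0.585 0.171 0.015]]
t2 [[ 0.616 -0.124  0.015]]
t3 [[ 0.343 -0.09   0.015]]
bl [[ 0.728 -0.111  0.015]]
```

View pics/c1.png

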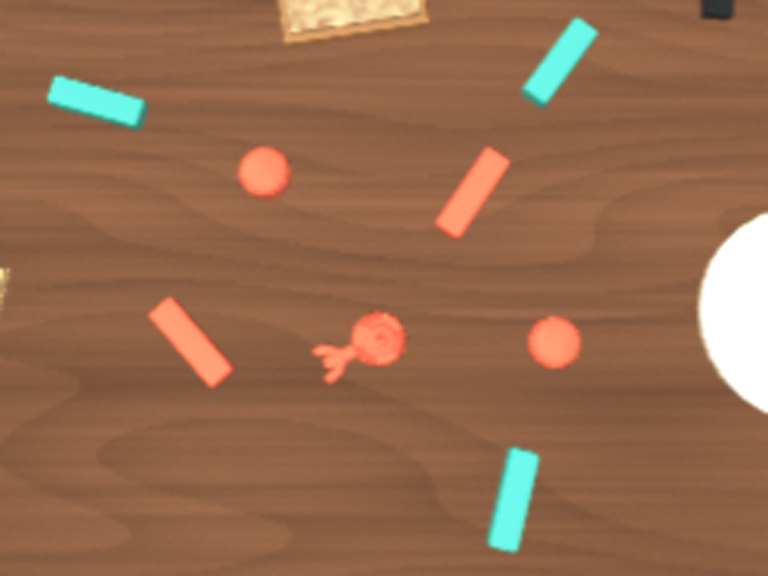

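The crop confirms two domes, two red sticks and the rose with its stem to the left; the other three sticks are turquoise. I'll tighten the masks and measure the containers.

```bash
sed -i 's/^    return (((h.*/    return (((h[...,0]<12)|(h[...,0]>170))\&(h[...,1]>110)\&(h[...,2]>190)).astype(np.uint8)/' m.py
python3 - <<'E'
from m import *
d=load('top0')
for o in measure(d,0.014): print(*o)
im=d['image'];h=cv2.cvtColor(im,cv2.COLOR_RGB2HSV).astype(int)
for p in((268,150),(250,133),(113,257),(70,245),(412,258),(200,300),(300,160)): print(p,h[p[1],p[0]])
def rect(mask,box,z,n):
    m=np.zeros(mask.shape,np.uint8);x0,y0,x1,y1=box;m[y0:y1,x0:x1]=mask[y0:y1,x0:x1]
    m=cv2.morphologyEx(m,cv2.MORPH_OPEN,np.ones((3,3)))
    c=max(cv2.findContours(m,0,1)[0],key=cv2.contourArea).reshape(-1,2)
    w=(ray(d,c,z)[:,:2]*1000).astype(np.float32); print(n,np.round(sum([list(a) if isinstance(a,tuple) else [a] for a in cv2.minAreaRect(w)],[]),1),cv2.minEnclosingCircle(w))
g=(h[...,2]>165).astype(np.uint8)
rect(g,(55,220,170,295),.013,'tray'); rect(g,(370,220,455,300),.014,'dish'); rect(g,(235,118,300,180),.02,'pad')
s=sense()
from scipy.spatial.transform import Rotation as R
q=s['orientation'];print(R.from_quat(q[[1,2,3,0]]).as_matrix().round(3))
E
```

```text
[333. 267.] 193.5 (438.0, -116.7) [31.8 29.3] 90.3
[272. 268.] 286.5 (435.7, 3.2) [55.8 32.1] 108.8
[219. 266.] 273.0 (436.7, 107.1) [60.9 18.8] 42.1
[307. 220.] 258.5 (531.0, -66.0) [61.2 19.4] 146.4
[242. 213.] 182.5 (542.8, 64.3) [31.3 30.3] 136.3
[500.  81.] 1595.0 (848.9, -489.8) [216.  137.3] 66.0
(268, 150) [ 18  98 237]
(250, 133) [ 21  83 251]
(113, 257) [ 25  66 253]
(70, 245) [ 21  96 239]
(412, 258) [  0   0 255]
(200, 300) [ 11 134 137]
(300, 160) [ 12 136 150]
tray [455.3 317.3 181.5  88.   79.2] ((454.8701171875, 317.17669677734375), 99.31822204589844)
dish [ 455.9 -274.6  134.8  135.4   43.6] ((456.985107421875, -274.2213134765625), 69.39358520507812)
pad [677.5  15.6  92.9  94.5   9.4] ((677.6072998046875, 15.059958457946777), 64.0420913696289)
[[-0.971 -0.     0.24 ]
 [-0.24   0.001 -0.971]
 [ 0.    -1.    -0.001]]
```

arm_command(plan=[[[-0.99,0.375,-0.95],[0,0,0],60],[[-0.99,0.375,-0.95],[0,0,0],60],[[-0.99,0.375,-0.95],[0,0,0],60],[[-0.99,0.375,-0.95],[0,0,0],60],[[-0.99,0.375,-0.95],[0,0,0],60],[[-0.99,0.375,-0.95],[0,0,0],60],[[-0.99,0.375,-0.95],[0,0,0],60],[[-0.99,0.375,-0.95],[0,0,0],60],[[-0.99,0.375,-0.95],[0,0,0],60],[[-0.99,0.375,-0.95],[0,0,0],60],[[-0.99,0.375,-0.95],[0,0,0],60],[[-0.99,0.375,-0.95],[0,0,0],60],[[-0.99,0.375,-0.95],[0,0,0],60],[[-0.99,0.375,-0.95],[0,0,0],60],[[-0.99,0.375,-0.95],[0,0,0],60],[[-0.99,0.375,-0.95],[0,0,0],60],[[0,0,0],[0,0,0],60],[[0,0,0],[0,0,0],60]])

```text
time: 1.9
position: [0.4369, -0.1178, 0.0999]
orientation: [0.086, -0.087, 0.702, -0.702]
force: [-0.4, -0.5, -1.0]
opening: 0.0599
```

```bash
cat > to.py <<'E'
import sys
from h import *
from scipy.spatial.transform import Rotation as R
s=sense();q=np.array(s['orientation']);M=R.from_quat(q[[1,2,3,0]]).as_matrix();p=np.array(s['position'])
yaw=np.degrees(np.arctan2(M[1,2],M[0,2]))
print('t',round(s['time'],2),'p',(p*1000).round(1),'yaw',yaw.round(1),'tilt',M[:,1].round(3),'F',np.round(s['force'],1),'open',round(s['opening']*1000,1),'j',np.round(s['joint_positions'],2))
# args: x y z yaw (mm,deg): turn about tool y first, then shift
for a in sys.argv[1:]:
    x,y,z,w=map(float,a.split(','))
    dw=(w-yaw+180)%360-180; c=np.radians(w); zt=np.array([np.cos(c),np.sin(c),0]);xt=np.cross([0,0,-1],zt)
    d=np.array([x,y,z])-p*1000
    print(a,'turn wy',round(-dw/8,2),'shift',np.round([d@xt/25,-d[2]/25,d@zt/25],2)); p=np.array([x,y,z])/1000; yaw=w
E
python3 - <<'E'
from m import *
d=snap('wrist','w1')
E
python3 to.py 438,-117,22,-76
```

```text
t 1.95 p [ 436.8 -118.4  100.1] yaw -76.1 tilt [-0.001 -0.    -1.   ] F [0.  1.  0.3] open 60.5 j [-0.26  0.16 -0.61  0.8  -0.    2.63]
438,-117,22,-76 turn wy -0.01 shift [-0.06  3.12 -0.04]
```

View pics/w1.png

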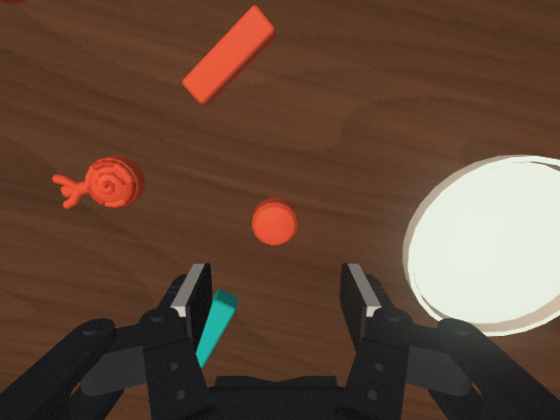

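Wrist view: dome at (274,222) between the open fingers, turquoise stick at (215,330) below it, and the rose at (107,183) with its stem to the left. I'll cross-check the positions, then grasp.

```bash
python3 - <<'E'
from m import *
d=load('w1'); h=cv2.cvtColor(d['image'],cv2.COLOR_RGB2HSV)
m=((h[...,0]<8)|(h[...,0]>172))&(h[...,1]>170)&(h[...,2]>110)
for c in cv2.findContours(m.astype(np.uint8),0,1)[0]:
    if cv2.contourArea(c)>800:
        w=(ray(d,c.reshape(-1,2),.014)[:,:2]*1000).astype(np.float32);print(c.reshape(-1,2).mean(0),cv2.minAreaRect(w))
print(ray(d,[(112,181),(95,187),(60,192)],.014))
E
```

```text
[274.60869565 221.48550725] ((439.8083801269531, -115.3270492553711), (33.461669921875, 31.09949493408203), 14.022879600524902)
[ 96.57751938 183.65503876] ((436.6726989746094, 0.6447620391845703), (33.0450439453125, 54.7422981262207), 25.337125778198242)
[231.17283951  56.74897119] ((531.0316772460938, -65.14041137695312), (19.669105529785156, 60.79082107543945), 55.71399688720703)
[[ 0.44169567 -0.00744606  0.014     ]
 [ 0.43507132  0.00267171  0.014     ]
 [ 0.42628049  0.02396841  0.014     ]]
```

arm_command(plan=[[[-0.05,0.8,0],[0,0,0],60],[[0,0.8,0],[0,0,0],60],[[0,0.8,0],[0,0,0],60],[[0,0.7,0],[0,0,0],60],[[0,0,0],[0,0,0],60],[[0,0,0],[0,0,0],0],[[0,0,0],[0,0,0],0],[[0,0,0],[0,0,0],0],[[0,0,0],[0,0,0],0],[[0,0,0],[0,0,0],0],[[0,0,0],[0,0,0],0],[[0,0,0],[0,0,0],0]])

```text
time: 3.15
position: [0.4391, -0.1187, 0.0242]
orientation: [-0.086, 0.085, -0.701, 0.702]
force: [-2.0, -0.3, 5.1]
opening: 0.0289
```

```bash
python3 -c "
from h import *
snap('scene','s1'); d=snap('wrist','w2')
a=load('s1')['image'][110:230,170:350]; cv2.imwrite('pics/c2.png',np.hstack([cv2.resize(a,(480,320),interpolation=2),cv2.resize(d['image'],(320,320))[:,:,:]])[:,:,::-1])"; python3 to.py
```

```text
t 3.25 p [ 439.1 -118.7   24.3] yaw -76.1 tilt [ 0.002 -0.001 -1.   ] F [-2.1 -1.   5. ] open 28.4 j [-0.26  0.27 -0.69  0.61 -0.    2.64]
```

View pics/c2.png

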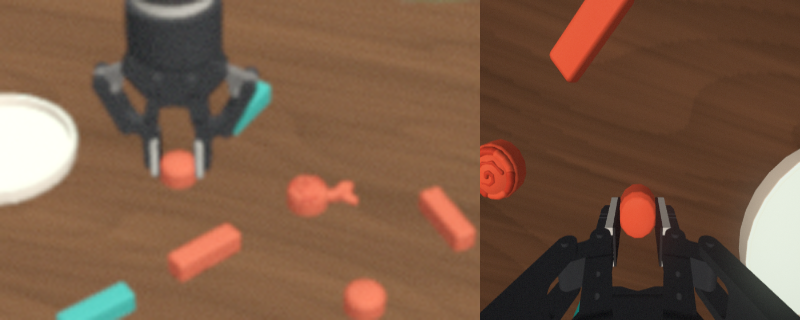

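The grip reads 28.4 mm, less than 32, so the pads sit too high, on the dome. Reopen, go lower and regrip.

arm_command(plan=[[[0,0,0],[0,0,0],45],[[0,0,0],[0,0,0],45],[[0,0,0],[0,0,0],45],[[0,0.06,0],[0,0,0],45],[[0,0.06,0],[0,0,0],45],[[0,0,0],[0,0,0],45]])

```text
time: 3.85
position: [0.4382, -0.118, 0.0195]
orientation: [0.085, -0.086, 0.702, -0.702]
force: [0.5, 0.0, 0.5]
opening: 0.0448
```

```bash
python3 to.py
```

```text
t 3.85 p [ 438.2 -118.    19.5] yaw -76.1 tilt [-0.001  0.    -1.   ] F [0.5 0.  0.5] open 44.8 j [-0.26  0.28 -0.69  0.6   0.    2.64]
```

arm_command(plan=[[[0,0.1,0],[0,0,0],45],[[0,0,0],[0,0,0],45],[[0,0,0],[0,0,0],20],[[0,0,0],[0,0,0],20],[[0,0,0],[0,0,0],20],[[0,0,0],[0,0,0],20],[[0,0,0],[0,0,0],20]])

```text
time: 4.55
position: [0.4398, -0.1183, 0.0187]
orientation: [-0.087, 0.085, -0.702, 0.702]
force: [-1.9, 0.6, 14.5]
opening: 0.0295
```

arm_command(plan=[[[0,-0.3,0],[0,0,0],20],[[0,-0.8,0],[0,0,0],20],[[0,-0.8,0],[0,0,0],20],[[0,-0.4,0],[0,0,0],20],[[0,0,0],[0,0,0],20]])

```text
time: 5.05
position: [0.4396, -0.1183, 0.076]
orientation: [-0.087, 0.085, -0.702, 0.702]
force: [0.9, -0.0, -0.7]
opening: 0.0292
```

```bash
python3 -c "
from h import *
a=snap('scene','s2')['image'][110:230,170:350]; d=snap('wrist','w3')
cv2.imwrite('pics/c3.png',np.hstack([cv2.resize(a,(480,320),interpolation=2),cv2.resize(d['image'],(320,320))[:,:,:]])[:,:,::-1])"; python3 to.py 436,-279,80,-76 436,-279,28,-76
```

```text
t 5.15 p [ 438.3 -118.    74.4] yaw -76.1 tilt [-0.  0. -1.] F [-0.4  0.1 -1.2] open 29.8 j [-0.26  0.2  -0.64  0.74  0.    2.64]
436,-279,80,-76 turn wy -0.01 shift [ 1.65 -0.22  6.23]
436,-279,28,-76 turn wy -0.0 shift [0.   2.08 0.  ]
```

View pics/c3.png

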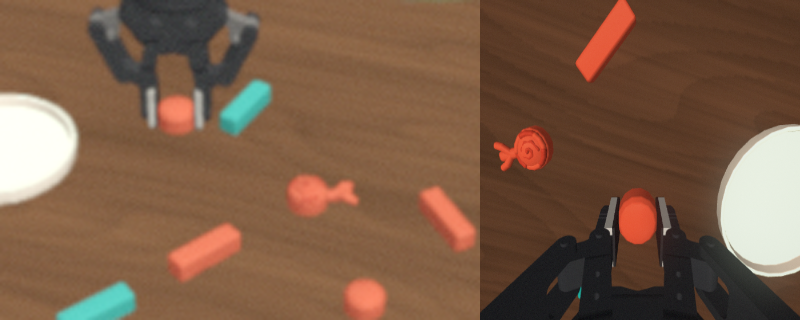

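arm_command(plan=[[[0.24,0,0.9],[0,0,0],20],[[0.24,0,0.9],[0,0,0],20],[[0.23,0,0.9],[0,0,0],20],[[0.23,0,0.9],[0,0,0],20],[[0.23,0,0.9],[0,0,0],20],[[0.23,0,0.9],[0,0,0],20],[[0.2,0,0.84],[0,0,0],20],[[0,0.7,0],[0,0,0],20],[[0,0.7,0],[0,0,0],20],[[0,0.4,0],[0,0,0],20],[[0,0.2,0],[0,0,0],20],[[0,0,0],[0,0,0],20]])

```text
time: 6.35
position: [0.4366, -0.2786, 0.024]
orientation: [0.085, -0.086, 0.702, -0.702]
force: [0.5, -0.7, -0.2]
opening: 0.0293
```

```bash
python3 to.py
```

```text
t 6.35 p [ 436.6 -278.6   24. ] yaw -76.1 tilt [-0.001  0.001 -1.   ] F [ 0.5 -0.7 -0.2] open 29.3 j [-0.57  0.37 -0.54  0.66 -0.    2.33]
```

arm_command(plan=[[[0,0,0],[0,0,0],46],[[0,0,0],[0,0,0],46],[[0,0,0],[0,0,0],46],[[0,-0.6,0],[0,0,0],46],[[0,-0.7,0],[0,0,0],46],[[0,-0.7,0],[0,0,0],50],[[-0.57,0,-0.94],[0,0,0],60],[[-0.57,0,-0.94],[0,0,0],60],[[-0.57,0,-0.94],[0,0,0],60],[[-0.57,0,-0.94],[0,0,0],60],[[-0.57,0,-0.94],[0,0,0],60],[[-0.57,0,-0.94],[0,0,0],60],[[-0.57,0,-0.94],[0,0,0],60],[[-0.57,0,-0.94],[0,0,0],60],[[-0.57,0,-0.94],[0,0,0],60],[[-0.57,0,-0.94],[0,0,0],60],[[-0.57,0,-0.94],[0,0,0],60],[[-0.57,0,-0.97],[0,0,0],60],[[-0.58,0,-0.97],[0,0,0],60],[[0,0,0],[0,0,0],60]])

```text
time: 8.35
position: [0.5449, 0.0664, 0.0754]
orientation: [0.088, -0.086, 0.702, -0.701]
force: [0.1, -0.4, 0.7]
opening: 0.06
```

```bash
python3 to.py 543,64.5,21,-76; python3 - <<'E'
from m import *
d=snap('wrist','w4'); h=cv2.cvtColor(d['image'],cv2.COLOR_RGB2HSV)
m=((h[...,0]<8)|(h[...,0]>172))&(h[...,1]>170)&(h[...,2]>110)
for c in cv2.findContours(m.astype(np.uint8),0,1)[0]:
    if cv2.contourArea(c)>800:
        w=(ray(d,c.reshape(-1,2),.014)[:,:2]*1000).astype(np.float32);print(c.reshape(-1,2).mean(0),cv2.minAreaRect(w))
d=snap('top','t1')
for o in measure(d,0.018): print(*o)
E
```

```text
t 8.35 p [544.9  66.4  75.4] yaw -75.9 tilt [ 0.002  0.001 -1.   ] F [ 0.1 -0.4  0.7] open 60.0 j [ 0.12  0.35 -0.42  0.8   0.    3.02]
543,64.5,21,-76 turn wy 0.01 shift [0.09 2.18 0.06]
[478.81952663 298.55621302] ((533.1593017578125, -63.14789581298828), (31.306127548217773, 59.85082244873047), 56.232688903808594)
[276.32679739 238.28104575] ((545.9933471679688, 66.80305480957031), (34.3924446105957, 30.95046615600586), 14.121208190917969)
[414. 268.] 157.5 (436.6, -275.7) [30.2 25.4] 90.2
[307. 220.] 280.5 (529.9, -65.9) [61.4 20.8] 145.7
[500.  82.] 1762.5 (846.0, -487.2) [215.3 136.6] 66.5
```

arm_command(plan=[[[0,0.7,0],[0,0,0],60],[[0,0.7,0],[0,0,0],60],[[0,0.5,0],[0,0,0],60],[[0,0.2,0],[0,0,0],55],[[0,0,0],[0,0,0],20],[[0,0,0],[0,0,0],20],[[0,0,0],[0,0,0],20],[[0,0,0],[0,0,0],20],[[0,0,0],[0,0,0],20],[[0,0,0],[0,0,0],20],[[0,0,0],[0,0,0],20]])

```text
time: 9.55
position: [0.5441, 0.0636, 0.0229]
orientation: [-0.086, 0.085, -0.702, 0.702]
force: [-0.7, -0.3, 5.0]
opening: 0.029
```

```bash
python3 to.py 476,-270,75,-76 476,-270,27,-76
```

```text
t 9.55 p [544.1  63.6  22.9] yaw -76.1 tilt [ 0.001  0.    -1.   ] F [-0.7 -0.3  5. ] open 29.0 j [ 0.12  0.41 -0.47  0.68 -0.    3.02]
476,-270,75,-76 turn wy -0.01 shift [ 5.87 -2.08 12.29]
476,-270,27,-76 turn wy -0.0 shift [0.   1.92 0.  ]
```

arm_command(plan=[[[0,-0.5,0],[0,0,0],20],[[0,-0.8,0],[0,0,0],20],[[0,-0.8,0],[0,0,0],20],[[0.45,0,0.945],[0,0,0],20],[[0.45,0,0.945],[0,0,0],20],[[0.45,0,0.945],[0,0,0],20],[[0.45,0,0.945],[0,0,0],20],[[0.45,0,0.945],[0,0,0],20],[[0.45,0,0.945],[0,0,0],20],[[0.45,0,0.945],[0,0,0],20],[[0.45,0,0.945],[0,0,0],20],[[0.45,0,0.945],[0,0,0],20],[[0.45,0,0.945],[0,0,0],20],[[0.45,0,0.945],[0,0,0],20],[[0.46,0,0.945],[0,0,0],20],[[0.46,0,0.945],[0,0,0],20],[[0,0,0],[0,0,0],20]])

```text
time: 11.25
position: [0.4744, -0.2725, 0.0754]
orientation: [-0.085, 0.084, -0.702, 0.703]
force: [0.6, 0.1, -1.1]
opening: 0.0284
```

```bash
python3 to.py 476,-270,27,-76; python3 -c "
from h import *
a=snap('scene','s3')['image'][90:210,110:290]; d=snap('wrist','w5')
cv2.imwrite('pics/c4.png',np.hstack([cv2.resize(a,(480,320),interpolation=2),cv2.resize(d['image'],(320,320))[:,:,:]])[:,:,::-1])"
```

```text
t 11.25 p [ 474.4 -272.5   75.4] yaw -76.3 tilt [ 0.    -0.001 -1.   ] F [ 0.6  0.1 -1.1] open 28.4 j [-0.52  0.35 -0.42  0.8  -0.    2.38]
476,-270,27,-76 turn wy -0.04 shift [-0.09  1.94 -0.08]
```

View pics/c4.png

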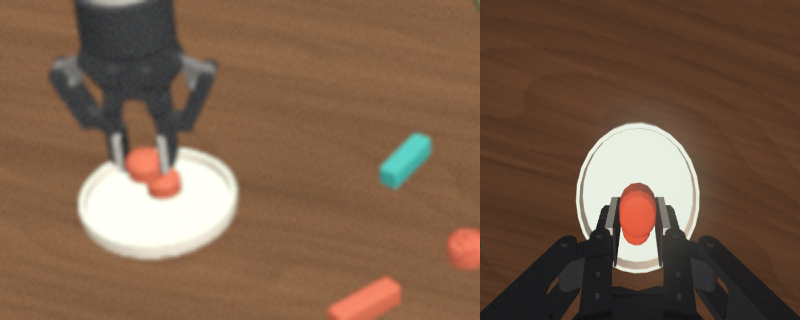

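The second dome is held, and the first lies flat in the dish. Lower, release, rise. Next: stick 1.

arm_command(plan=[[[-0.08,0.7,0],[0,0,0],20],[[0,0.7,0],[0,0,0],20],[[0,0.4,0],[0,0,0],20],[[0,0.14,0],[0,0,0],20],[[0,0,0],[0,0,0],20],[[0,0,0],[0,0,0],46],[[0,0,0],[0,0,0],46],[[0,0,0],[0,0,0],46],[[0,-0.6,0],[0,0,0],46],[[0,-0.8,0],[0,0,0],46],[[0,-0.8,0],[0,0,0],46]])

```text
time: 12.45
position: [0.4764, -0.2692, 0.0816]
orientation: [0.085, -0.086, 0.702, -0.702]
force: [-0.2, -0.8, -0.4]
opening: 0.0462
```

```bash
python3 to.py 437,107,80,-48 437,107,22,-48
```

```text
t 12.45 p [ 476.4 -269.2   81.6] yaw -76.1 tilt [-0.001  0.    -1.   ] F [-0.2 -0.8 -0.4] open 46.2 j [-0.51  0.34 -0.42  0.81  0.    2.38]
437,107,80,-48 turn wy -3.51 shift [ -8.9    0.06 -12.24]
437,107,22,-48 turn wy -0.0 shift [0.   2.32 0.  ]
```

arm_command(plan=[[[0,0,0],[0,-0.88,0],46],[[0,0,0],[0,-0.88,0],46],[[0,0,0],[0,-0.88,0],46],[[0,0,0],[0,-0.87,0],46],[[-0.685,0,-0.94],[0,0,0],46],[[-0.685,0,-0.94],[0,0,0],46],[[-0.685,0,-0.94],[0,0,0],46],[[-0.685,0,-0.94],[0,0,0],46],[[-0.685,0,-0.94],[0,0,0],46],[[-0.685,0,-0.94],[0,0,0],46],[[-0.685,0,-0.94],[0,0,0],46],[[-0.685,0,-0.94],[0,0,0],46],[[-0.685,0,-0.94],[0,0,0],46],[[-0.685,0,-0.94],[0,0,0],46],[[-0.685,0,-0.94],[0,0,0],46],[[-0.685,0,-0.94],[0,0,0],46],[[-0.68,0,-0.96],[0,0,0],46],[[0,0,0],[0,0,0],46]])

```text
time: 14.25
position: [0.4373, 0.1095, 0.0815]
orientation: [0.255, -0.254, 0.66, -0.659]
force: [0.2, -0.2, -0.1]
opening: 0.0461
```

```bash
cat > wr.py <<'E'
from m import *
import sys
d=snap('wrist',sys.argv[1]); h=cv2.cvtColor(d['image'],cv2.COLOR_RGB2HSV)
m=((h[...,0]<8)|(h[...,0]>172))&(h[...,1]>170)&(h[...,2]>110)
for c in cv2.findContours(m.astype(np.uint8),0,1)[0]:
    if cv2.contourArea(c)>800:
        w=(ray(d,c.reshape(-1,2),.014)[:,:2]*1000).astype(np.float32);r=cv2.minAreaRect(w);print(c.reshape(-1,2).mean(0).round(),np.round(r[0],1),np.round(r[1],1),round(r[2],1))
E
python3 wr.py w6; python3 to.py 437,107,22,-48; python3 - <<'E'
from m import *
d=snap('top','t2')
for o in measure(d,0.02): print(*o)
E
```

```text
[537. 310.] [514.2 -50.6] [30.3 29.1] 55.6
t 14.3 p [437.3 108.1  81.4] yaw -47.8 tilt [ 0. -0. -1.] F [-0.3  0.1  0. ] open 46.0 j [ 0.24  0.18 -0.64  0.75 -0.    2.65]
437,107,22,-48 turn wy 0.02 shift [0.04 2.38 0.02]
[227. 275.] 65.5 (420.4, 90.8) [18.8 17.9] 136.3
[414. 268.] 155.5 (436.6, -274.9) [30.  25.4] 90.2
[272. 268.] 319.5 (434.1, 2.4) [57.4 33.8] 116.7
[408. 247.] 158.0 (476.6, -264.5) [30.2 27.1] 114.4
[307. 220.] 290.0 (529.4, -65.9) [62.4 21.3] 145.9
[500.  82.] 1781.0 (845.0, -485.6) [215.5 136.2] 66.5
```

arm_command(plan=[[[0,0.8,0],[0,0,0],46],[[0,0.8,0],[0,0,0],46],[[0,0.5,0],[0,0,0],46],[[0,0.28,0],[0,0,0],46],[[0,0,0],[0,0,0],8],[[0,0,0],[0,0,0],8],[[0,0,0],[0,0,0],8],[[0,0,0],[0,0,0],8],[[0,0,0],[0,0,0],8],[[0,0,0],[0,0,0],8],[[0,0,0],[0,0,0],8],[[0,-0.5,0],[0,0,0],8],[[0,-0.8,0],[0,0,0],8],[[0,-0.8,0],[0,0,0],8],[[0,-0.3,0],[0,0,0],8],[[0,0,0],[0,0,0],8]])

```text
time: 15.95
position: [0.4383, 0.1072, 0.0826]
orientation: [-0.254, 0.253, -0.66, 0.66]
force: [-0.2, -0.6, -0.8]
opening: 0.0167
```

```bash
python3 -c "
from h import *
a=snap('scene','s4')['image'][110:250,290:500]; d=snap('wrist','w7')
cv2.imwrite('pics/c5.png',np.hstack([cv2.resize(a,(480,320),interpolation=2),cv2.resize(d['image'],(320,320))[:,:,:]])[:,:,::-1])
t=np.radians(79.2);u=np.array([np.cos(t),np.sin(t)])*40
print(np.array([455,317.3])+u,np.array([455,317.3])-u)"; python3 to.py 463,356.5,80,-10.8 463,356.5,27,-10.8
```

```text
[462.49525258 356.59149003] [447.50474742 278.00850997]
t 16.05 p [437.  106.8  81.2] yaw -48.0 tilt [-0.001 -0.    -1.   ] F [-0.1 -0.3  0.1] open 16.4 j [ 0.24  0.18 -0.64  0.75  0.    2.65]
463,356.5,80,-10.8 turn wy -4.65 shift [-10.     0.05  -0.85]
463,356.5,27,-10.8 turn wy -0.0 shift [0.   2.12 0.  ]
```

View pics/c5.png

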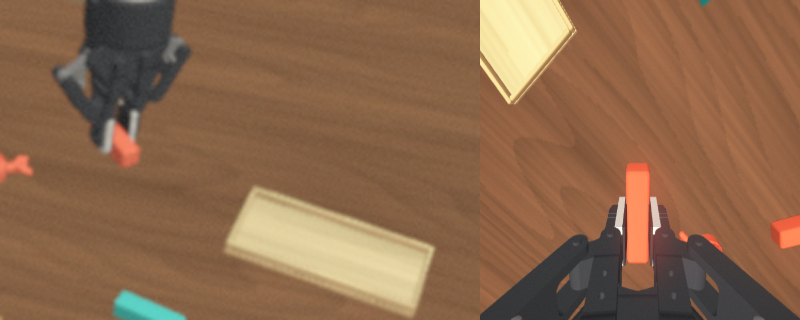

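The stick is held straight and level, and the tray is clear. Turn it to the tray's axis and carry it to the far half.

arm_command(plan=[[[0,0,0],[0,-0.93,0],8],[[0,0,0],[0,-0.93,0],8],[[0,0,0],[0,-0.93,0],8],[[0,0,0],[0,-0.93,0],8],[[0,0,0],[0,-0.93,0],8],[[-0.9,0,-0.08],[0,0,0],8],[[-0.91,0,-0.08],[0,0,0],8],[[-0.91,0,-0.08],[0,0,0],8],[[-0.91,0,-0.08],[0,0,0],8],[[-0.91,0,-0.08],[0,0,0],8],[[-0.91,0,-0.08],[0,0,0],8],[[-0.91,0,-0.08],[0,0,0],8],[[-0.91,0,-0.08],[0,0,0],8],[[-0.91,0,-0.07],[0,0,0],8],[[-0.91,0,-0.07],[0,0,0],8],[[-0.91,0,-0.07],[0,0,0],8],[[0,0.8,0],[0,0,0],8],[[0,0.5,0],[0,0,0],8],[[0,0,0],[0,0,0],8]])

```text
time: 17.95
position: [0.461, 0.3545, 0.046]
orientation: [0.448, -0.453, 0.545, -0.545]
force: [-0.7, -1.2, -0.1]
opening: 0.0162
```

```bash
python3 to.py 463,356.5,27,-10.8
```

```text
t 17.95 p [461.  354.5  46. ] yaw -10.8 tilt [-0.005 -0.004 -1.   ] F [-0.7 -1.2 -0.1] open 16.2 j [ 0.66  0.44 -0.36  0.78 -0.    2.42]
463,356.5,27,-10.8 turn wy -0.0 shift [-0.09  0.76  0.06]
```

Lower, release to 32 mm, rise to about 90 mm.

arm_command(plan=[[[0,0.45,0.06],[0,0,0],8],[[0,0.25,0],[0,0,0],8],[[0,0.06,0],[0,0,0],8],[[0,0,0],[0,0,0],8],[[0,0,0],[0,0,0],32],[[0,0,0],[0,0,0],32],[[0,0,0],[0,0,0],32],[[0,-0.5,0],[0,0,0],32],[[0,-0.8,0],[0,0,0],32],[[0,-0.9,0],[0,0,0],32],[[0,-0.3,0],[0,0,0],32]])

```text
time: 19.05
position: [0.4664, 0.3573, 0.096]
orientation: [-0.452, 0.449, -0.545, 0.545]
force: [0.1, -0.2, -0.2]
opening: 0.032
```

```bash
python3 to.py 531,-65.7,88,56.4 531,-65.7,22,56.4
```

```text
t 19.05 p [466.4 357.3  96. ] yaw -10.8 tilt [ 0.003  0.003 -1.   ] F [ 0.1 -0.2 -0.2] open 32.0 j [ 0.65  0.39 -0.31  0.87 -0.    2.41]
531,-65.7,88,56.4 turn wy -8.4 shift [ 11.52   0.32 -12.66]
531,-65.7,22,56.4 turn wy -0.0 shift [0.   2.64 0.  ]
```

arm_command(plan=[[[0,0,0],[0,-0.935,0],46],[[0,0,0],[0,-0.935,0],46],[[0,0,0],[0,-0.935,0],46],[[0,0,0],[0,-0.935,0],46],[[0,0,0],[0,-0.935,0],46],[[0,0,0],[0,-0.935,0],46],[[0,0,0],[0,-0.935,0],46],[[0,0,0],[0,-0.93,0],46],[[0,0,0],[0,-0.93,0],46]])

```text
time: 19.95
position: [0.4648, 0.3561, 0.0929]
orientation: [-0.678, 0.678, -0.202, 0.202]
force: [-0.7, 0.2, 0.1]
opening: 0.0456
```

arm_command(plan=[[[0.88,0,-0.97],[0,0,0],46],[[0.88,0,-0.97],[0,0,0],46],[[0.88,0,-0.97],[0,0,0],46],[[0.88,0,-0.97],[0,0,0],46],[[0.88,0,-0.97],[0,0,0],46],[[0.88,0,-0.97],[0,0,0],46],[[0.88,0,-0.97],[0,0,0],46],[[0.88,0,-0.97],[0,0,0],46],[[0.88,0,-0.97],[0,0,0],46],[[0.88,0,-0.97],[0,0,0],46],[[0.88,0,-0.97],[0,0,0],46],[[0.88,0,-0.97],[0,0,0],46],[[0.88,0.3,-0.97],[0,0,0],46],[[0,0,0],[0,0,0],46]])

```text
time: 21.35
position: [0.5291, -0.0679, 0.0849]
orientation: [-0.676, 0.677, -0.205, 0.206]
force: [0.5, 0.5, 0.3]
opening: 0.0458
```

```bash
python3 to.py 531,-65.7,22,56.4; python3 -c "
from h import *
a=snap('top','t3')['image'][215:300,55:170]; d=snap('wrist','w8')
cv2.imwrite('pics/c6.png',np.hstack([cv2.resize(a,(430,320),interpolation=2),cv2.resize(d['image'],(320,320))[:,:,:]])[:,:,::-1])"
```

```text
t 21.35 p [529.1 -67.9  84.9] yaw 56.2 tilt [ 0.    -0.001 -1.   ] F [0.5 0.5 0.3] open 45.8 j [-0.13  0.32 -0.45  0.81 -0.    0.46]
531,-65.7,22,56.4 turn wy -0.03 shift [0.02 2.52 0.12]
```

View pics/c6.png

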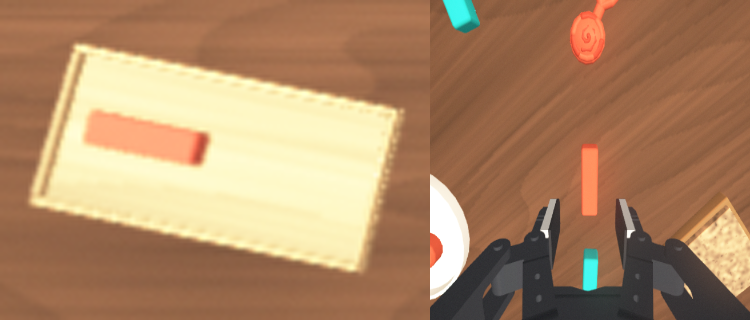

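Stick 1 lies lengthwise in the tray. Stick 2 is centred between the fingers, with the turquoise one well behind it. Grasp.

arm_command(plan=[[[0,0.8,0.1],[0,0,0],46],[[0,0.8,0],[0,0,0],46],[[0,0.6,0],[0,0,0],46],[[0,0.3,0],[0,0,0],46],[[0,0,0],[0,0,0],8],[[0,0,0],[0,0,0],8],[[0,0,0],[0,0,0],8],[[0,0,0],[0,0,0],8],[[0,0,0],[0,0,0],8],[[0,0,0],[0,0,0],8],[[0,0,0],[0,0,0],8],[[0,-0.5,0],[0,0,0],8],[[0,-0.8,0],[0,0,0],8],[[0,-0.8,0],[0,0,0],8],[[0,-0.5,0],[0,0,0],8],[[0,0,0],[0,0,0],8]])

```text
time: 23.05
position: [0.5318, -0.0629, 0.0899]
orientation: [0.677, -0.677, 0.203, -0.205]
force: [-0.3, 0.1, -0.2]
opening: 0.0165
```

```bash
python3 to.py 447.5,278,88,-10.8 447.5,278,27,-10.8
```

```text
t 23.05 p [531.8 -62.9  89.9] yaw 56.4 tilt [ 0.004 -0.001 -1.   ] F [-0.3  0.1 -0.2] open 16.5 j [-0.12  0.31 -0.44  0.82 -0.    0.47]
447.5,278,88,-10.8 turn wy 8.4 shift [-12.76   0.08  -5.87]
447.5,278,27,-10.8 turn wy -0.0 shift [0.   2.44 0.  ]
```

arm_command(plan=[[[0,0,0],[0,0.935,0],8],[[0,0,0],[0,0.935,0],8],[[0,0,0],[0,0.935,0],8],[[0,0,0],[0,0.935,0],8],[[0,0,0],[0,0.935,0],8],[[0,0,0],[0,0.935,0],8],[[0,0,0],[0,0.935,0],8],[[0,0,0],[0,0.93,0],8],[[0,0,0],[0,0.93,0],8]])

```text
time: 23.95
position: [0.5295, -0.0626, 0.0868]
orientation: [0.449, -0.45, 0.546, -0.546]
force: [-0.8, -0.7, -1.5]
opening: 0.0165
```

arm_command(plan=[[[-0.98,0,-0.45],[0,0,0],8],[[-0.98,0,-0.45],[0,0,0],8],[[-0.98,0,-0.45],[0,0,0],8],[[-0.98,0,-0.45],[0,0,0],8],[[-0.98,0,-0.45],[0,0,0],8],[[-0.98,0,-0.45],[0,0,0],8],[[-0.98,0,-0.45],[0,0,0],8],[[-0.98,0,-0.45],[0,0,0],8],[[-0.98,0,-0.45],[0,0,0],8],[[-0.98,0,-0.45],[0,0,0],8],[[-0.98,0,-0.45],[0,0,0],8],[[-0.98,0,-0.45],[0,0,0],8],[[-0.98,0,-0.45],[0,0,0],8],[[0,0.8,0],[0,0,0],8],[[0,0.7,0],[0,0,0],8],[[0,0,0],[0,0,0],8],[[0,0,0],[0,0,0],8]])

```text
time: 25.65
position: [0.4456, 0.2772, 0.0497]
orientation: [0.45, -0.451, 0.545, -0.545]
force: [0.1, 0.9, 0.6]
opening: 0.016
```

```bash
python3 to.py 447.5,278,27,-10.8;  python3 -c "
from h import *
d=snap('wrist','w9')
cv2.imwrite('pics/c7.png',d['image'][:,:,::-1])"
```

```text
t 25.65 p [445.6 277.2  49.7] yaw -10.8 tilt [-0.002 -0.001 -1.   ] F [0.1 0.9 0.6] open 16.0 j [ 0.56  0.35 -0.5   0.73 -0.    2.32]
447.5,278,27,-10.8 turn wy -0.0 shift [-0.05  0.91  0.07]
```

View pics/c7.png

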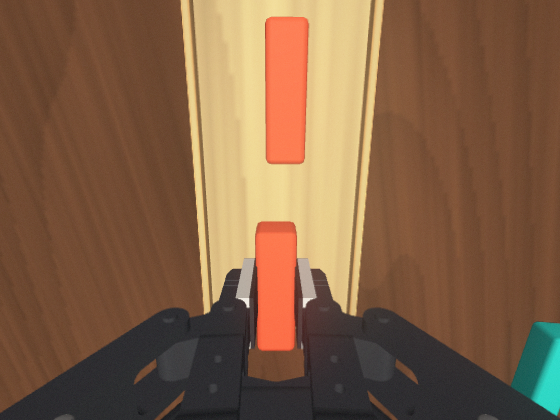

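Stick 2 (276,286) is in line with stick 1 (286,90), inside the tray's walls. Lower and release.

arm_command(plan=[[[0,0.5,0.06],[0,0,0],8],[[0,0.3,0],[0,0,0],8],[[0,0.1,0],[0,0,0],8],[[0,0,0],[0,0,0],8],[[0,0,0],[0,0,0],32],[[0,0,0],[0,0,0],32],[[0,0,0],[0,0,0],32],[[0,-0.5,0],[0,0,0],32],[[0,-0.8,0],[0,0,0],32],[[0,-0.9,0],[0,0,0],32],[[0,-0.5,0],[0,0,0],32],[[0,0,0],[0,0,0],32]])

```text
time: 26.9
position: [0.4493, 0.2784, 0.0977]
orientation: [-0.452, 0.449, -0.545, 0.545]
force: [-0.3, 0.7, -0.8]
opening: 0.0321
```

```bash
python3 to.py 440,-6,95,19; python3 - <<'E'
from m import *
d=snap('top','t4'); h=cv2.cvtColor(d['image'],cv2.COLOR_RGB2HSV)
m=coral(d); m[:,:255]=0; m[:,298:]=0; m[:250]=0
k=cv2.morphologyEx(m,cv2.MORPH_OPEN,cv2.getStructuringElement(2,(9,9)))
for n,a in(('all',m),('bloom',k)):
    c=max(cv2.findContours(a,0,1)[0],key=cv2.contourArea).reshape(-1,2); w=(ray(d,c,.01)[:,:2]*1000).astype(np.float32)
    print(n,c.mean(0),cv2.minAreaRect(w),cv2.minEnclosingCircle(w))
st=np.argwhere((m>0)&(cv2.dilate(k,np.ones((3,3)))==0))[:,::-1]; w=ray(d,st,.006)[:,:2]*1000
print('stem',w.mean(0),len(st))
E
```

```text
t 26.9 p [449.3 278.4  97.7] yaw -10.8 tilt [ 0.004  0.002 -1.   ] F [-0.3  0.7 -0.8] open 32.1 j [ 0.55  0.29 -0.45  0.83 -0.    2.31]
440,-6,95,19 turn wy -3.73 shift [10.63  0.11 -4.06]
all [271.74358974 268.29487179] ((435.30548095703125, 3.7101974487304688), (32.88916015625, 57.31584930419922), 18.790258407592773) ((435.0919189453125, 3.891639471054077), 29.18525505065918)
bloom [277.32653061 265.63265306] ((439.60150146484375, -7.769845962524414), (34.3249626159668, 31.624923706054688), 72.04458618164062) ((438.57373046875, -7.082579612731934), 17.560367584228516)
stem [425.74954232  20.44344647] 89
```

```bash
python3 to.py 439.5,-7.5,95,24
```

```text
t 26.95 p [448.5 277.9  96.3] yaw -10.8 tilt [ 0.002  0.001 -1.   ] F [ 0.2  0.8 -0.1] open 32.0 j [ 0.55  0.29 -0.45  0.83  0.    2.31]
439.5,-7.5,95,24 turn wy -4.35 shift [10.28  0.05 -4.97]
```

arm_command(plan=[[[0,0,0],[0,-0.87,0],60],[[0,0,0],[0,-0.87,0],60],[[0,0,0],[0,-0.87,0],60],[[0,0,0],[0,-0.87,0],60],[[0,0,0],[0,-0.87,0],60],[[0.93,0,-0.45],[0,0,0],60],[[0.93,0,-0.45],[0,0,0],60],[[0.93,0,-0.45],[0,0,0],60],[[0.93,0,-0.45],[0,0,0],60],[[0.94,0,-0.45],[0,0,0],60],[[0.94,0,-0.45],[0,0,0],60],[[0.94,0,-0.45],[0,0,0],60],[[0.94,0,-0.45],[0,0,0],60],[[0.94,0,-0.45],[0,0,0],60],[[0.94,0,-0.46],[0,0,0],60],[[0.92,0,-0.46],[0,0,0],60],[[0,0,0],[0,0,0],60],[[0,0,0],[0,0,0],60]])

```text
time: 28.75
position: [0.4381, -0.008, 0.0945]
orientation: [-0.593, 0.593, -0.386, 0.385]
force: [-0.3, -0.3, 0.4]
opening: 0.0599
```

```bash
python3 to.py 439.5,-7.5,22,24;  python3 -c "
from h import *
d=snap('wrist','w10'); t=snap('top','t5')['image']
cv2.imwrite('pics/c8.png',np.hstack([cv2.resize(t[200:320,60:160],(267,320)),cv2.resize(d['image'],(427,320))])[:,:,::-1])"
```

```text
t 28.75 p [438.1  -8.   94.5] yaw 23.9 tilt [-0.001  0.001 -1.   ] F [-0.3 -0.3  0.4] open 59.9 j [-0.02  0.14 -0.65  0.78  0.    1.13]
439.5,-7.5,22,24 turn wy -0.01 shift [0.   2.9  0.06]
```

View pics/c8.png

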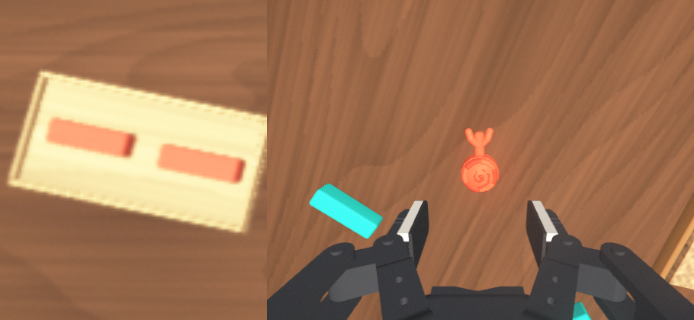

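Both sticks lie in the tray. The rose's stem points straight up in the wrist view, so the jaws go across the bloom. Grasp and lift.

arm_command(plan=[[[0,0.8,0.05],[0,0,0],60],[[0,0.8,0],[0,0,0],60],[[0,0.8,0],[0,0,0],60],[[0,0.45,0],[0,0,0],60],[[0,0,0],[0,0,0],60],[[0,0,0],[0,0,0],20],[[0,0,0],[0,0,0],20],[[0,0,0],[0,0,0],20],[[0,0,0],[0,0,0],20],[[0,0,0],[0,0,0],20],[[0,0,0],[0,0,0],20],[[0,0,0],[0,0,0],20],[[0,-0.5,0],[0,0,0],20],[[0,-0.8,0],[0,0,0],20],[[0,-0.8,0],[0,0,0],20],[[0,-0.8,0],[0,0,0],20],[[0,0,0],[0,0,0],20]])

```text
time: 30.55
position: [0.4426, -0.0075, 0.0997]
orientation: [0.594, -0.592, 0.383, -0.387]
force: [-0.2, 0.1, -0.6]
opening: 0.0301
```

```bash
python3 to.py 677.5,15.6,95,9.4 677.5,15.6,43,9.4
```

```text
t 30.55 p [442.6  -7.5  99.7] yaw 24.0 tilt [ 0.006 -0.    -1.   ] F [-0.2  0.1 -0.6] open 30.1 j [-0.02  0.14 -0.64  0.79 -0.    1.14]
677.5,15.6,95,9.4 turn wy 1.82 shift [0.62 0.19 9.42]
677.5,15.6,43,9.4 turn wy -0.0 shift [0.   2.08 0.  ]
```

arm_command(plan=[[[0,0,0],[0,0.91,0],20],[[0,0,0],[0,0.91,0],20],[[0.06,0,0.94],[0,0,0],20],[[0.06,0,0.94],[0,0,0],20],[[0.06,0,0.94],[0,0,0],20],[[0.06,0,0.94],[0,0,0],20],[[0.06,0,0.94],[0,0,0],20],[[0.06,0,0.94],[0,0,0],20],[[0.06,0,0.94],[0,0,0],20],[[0.06,0,0.94],[0,0,0],20],[[0.06,0,0.94],[0,0,0],20],[[0.06,0,0.94],[0,0,0],20],[[0,0,0],[0,0,0],20],[[0,0,0],[0,0,0],20],[[0,0,0],[0,0,0],20]])

```text
time: 32.05
position: [0.673, 0.0162, 0.096]
orientation: [-0.539, 0.54, -0.458, 0.457]
force: [-0.5, 0.5, 0.2]
opening: 0.0301
```

```bash
python3 to.py 677.5,15.6,43,9.4;  python3 -c "
from h import *
d=snap('wrist','w11'); t=snap('scene','s6')['image']
cv2.imwrite('pics/c9.png',np.hstack([cv2.resize(t[160:300,200:330],(297,320)),cv2.resize(d['image'],(427,320))])[:,:,::-1])"
```

```text
t 32.05 p [673.   16.2  96. ] yaw 9.4 tilt [-0.002 -0.    -1.   ] F [-0.5  0.5  0.2] open 30.1 j [ 0.02  0.54 -0.07  0.96 -0.    1.43]
677.5,15.6,43,9.4 turn wy 0.0 shift [0.05 2.12 0.17]
```

View pics/c9.png

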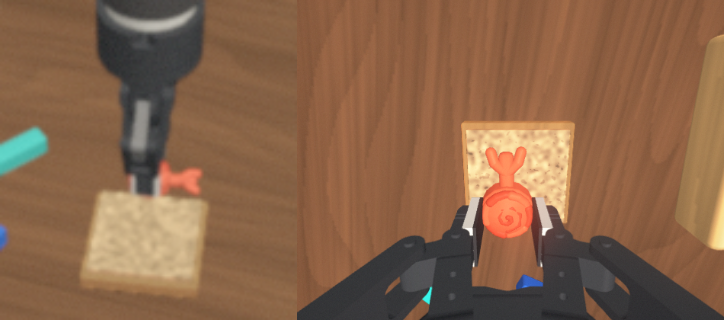

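```bash
python3 - <<'E'
from h import *
d=load('w11'); w=ray(d,[(216.4,161.4),(363.2,161.4)],.02)[:,:2]*1000; e=w[1]-w[0]; n=np.array([e[1],-e[0]])/np.hypot(*e)
m=w.mean(0); print(w,np.hypot(*e),np.degrees(np.arctan2(e[1],e[0])),m+47*n,m-47*n)
for f in('top0','t5'):
    d=load(f); h=cv2.cvtColor(d['image'],cv2.COLOR_RGB2HSV); m=np.zeros((420,560),np.uint8); m[118:180,235:300]=(h[118:180,235:300,2]>165); m=cv2.morphologyEx(m,cv2.MORPH_OPEN,np.ones((3,3)))
    c=max(cv2.findContours(m,0,1)[0],key=cv2.contourArea).reshape(-1,2); print(cv2.minAreaRect((ray(d,c,.02)[:,:2]*1000).astype(np.float32)))
E
```

```text
[[629.58694941  56.18871244]
 [717.32197475  70.74494972]] 88.93435059460558 9.420210732723547 [681.14713817  17.10065014] [665.76178599 109.83301202]
((677.5269165039062, 15.60361099243164), (92.93559265136719, 94.46698760986328), 9.444150924682617)
((694.0750732421875, 9.374320983886719), (69.70167541503906, 117.7754135131836), 0.8605141043663025)
```

arm_command(plan=[[[0.03,0.7,0.24],[0,0,0],20],[[0,0.7,0],[0,0,0],20],[[0,0.4,0],[0,0,0],20],[[0,0.2,0],[0,0,0],20],[[0,0.09,0],[0,0,0],20],[[0,0,0],[0,0,0],20],[[0,0,0],[0,0,0],20]])

```text
time: 32.85
position: [0.6796, 0.0166, 0.0454]
orientation: [-0.539, 0.54, -0.457, 0.457]
force: [-5.8, 0.6, 8.6]
opening: 0.0297
```

arm_command(plan=[[[0,0,0],[0,0,0],48],[[0,0,0],[0,0,0],48],[[0,0,0],[0,0,0],48],[[0,0,0],[0,0,0],48],[[0,-0.5,0],[0,0,0],48],[[0,-0.8,0],[0,0,0],48],[[0,-0.9,0],[0,0,0],48],[[0,-0.9,0],[0,0,0],48],[[0,-0.5,0],[0,0,0],48],[[0,0,-0.9],[0,0,0],48],[[0,0,-0.9],[0,0,0],48],[[0,0,-0.9],[0,0,0],48],[[0,0,-0.9],[0,0,0],48],[[0,0,-0.9],[0,0,0],48],[[0,0,-0.9],[0,0,0],48],[[0,0,-0.9],[0,0,0],48],[[0,0,-0.9],[0,0,0],48],[[0,0,0],[0,0,0],48],[[0,0,0],[0,0,0],48]])

```text
time: 34.75
position: [0.503, -0.013, 0.1348]
orientation: [0.54, -0.539, 0.457, -0.458]
force: [-0.5, -0.2, -0.1]
opening: 0.0481
```

```bash
python3 to.py; python3 - <<'E'
from m import *
t=snap('top','t6');s=snap('scene','s7')
cv2.imwrite('pics/c10.png',np.hstack([cv2.resize(t['image'][100:310,50:470],(400,200)),cv2.resize(s['image'][120:310,130:500],(400,200))])[:,:,::-1])
for o in measure(t,0.03): print(*o)
print([ray(s,[p],.01).round(3) for p in((130,228),(404,278))],[ray(load('scene0'),[p],.01).round(3) for p in((130,228),(404,278))])
# bystanders: image difference before/after
a=load('scene0')['image'];b=s['image']
for n,(x0,y0,x1,y1) in dict(loupe=(385,258,425,295),hand=(85,208,165,248)).items(): print(n,np.abs(a[y0:y1,x0:x1].astype(int)-b[y0:y1,x0:x1]).mean())
E
```

```text
t 34.75 p [503.  -13.  134.8] yaw 9.4 tilt [ 0.001  0.    -1.   ] F [-0.5 -0.2 -0.1] open 48.1 j [-0.03  0.21 -0.46  0.9   0.    1.38]
[136. 261.] 233.5 (445.4, 265.8) [60.7 16.7] 79.4
[ 95. 251.] 226.0 (463.0, 346.9) [62.4 16.6] 79.0
[500.  81.] 1620.5 (839.7, -479.6) [211.5 134.5] 66.0
[array([[ 0.668, -0.268,  0.01 ]]), array([[0.638, 0.275, 0.01 ]])] [array([[ 0.668, -0.268,  0.01 ]]), array([[0.638, 0.275, 0.01 ]])]
loupe 2.3536036036036037
hand 1.7329166666666667
```

View pics/c10.png

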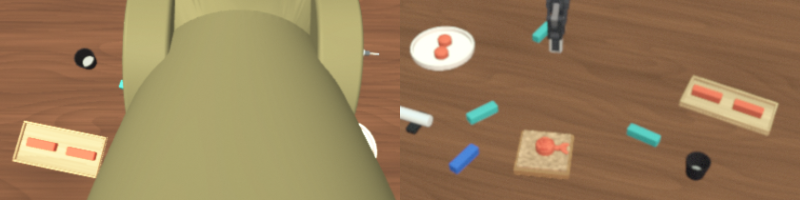

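Everything is in place, and the loupe and handpiece haven't moved. A closer check of how well the rose is centred, in the scene view:

```bash
python3 - <<'E'
from m import *
s=load('s7'); im=s['image']; h=cv2.cvtColor(im,cv2.COLOR_RGB2HSV)
m=coral(s); m[:, :235]=0;m[:,300:]=0;m[:235]=0;m[295:]=0
k=cv2.morphologyEx(m,cv2.MORPH_OPEN,cv2.getStructuringElement(2,(9,9)))
c=max(cv2.findContours(k,0,1)[0],key=cv2.contourArea); x,y,w,hh=cv2.boundingRect(c); print((x,y,w,hh),ray(s,[(x+w/2,y+hh/2)],.029))
s0=load('scene0');h0=cv2.cvtColor(s0['image'],cv2.COLOR_RGB2HSV); g=np.zeros_like(m); g[238:295,230:298]=(h0[238:295,230:298,2]>165)
g=cv2.morphologyEx(g,cv2.MORPH_OPEN,np.ones((3,3)))
c=max(cv2.findContours(g,0,1)[0],key=cv2.contourArea).reshape(-1,2);print(cv2.minAreaRect((ray(s0,c,.02)[:,:2]*1000).astype(np.float32)))
cv2.imwrite('pics/c11.png',cv2.resize(im[225:300,220:310],None,fx=6,fy=6,interpolation=2)[:,:,::-1])
E
```

```text
(256, 250, 18, 18) [[0.68250808 0.01896985 0.029     ]]
((687.421875, 17.4434814453125), (97.66020202636719, 92.55393981933594), 8.986343383789062)
```

View pics/c11.png

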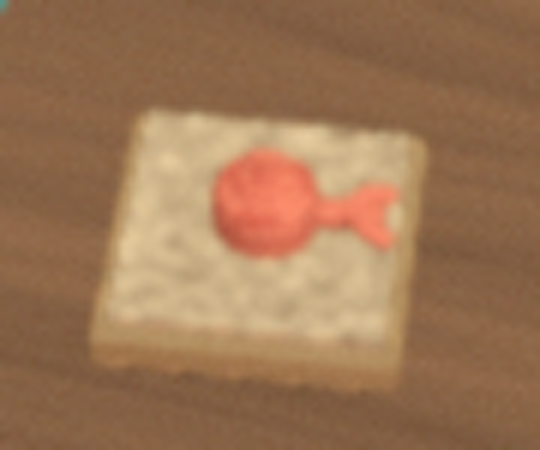

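```bash
python3 -c "
from station import sign_off; print(sign_off())"
```

```text
the job is handed in; nothing more can be done
None
```

The job is done and handed in at about 35 s of the 114 s allowed. Both domes are side by side in the dish, about 40 mm apart. Both red sticks lie end to end, lengthwise in the tray, within half a degree of its axis. The rose went last, face up on the cork pad.

**Last checks:**
- **Placing:** the final pictures show all five pieces resting where they belong, with the gripper raised clear of them.
- **Bystanders:** the loupe and the handpiece look unchanged against the first scene picture. The gripper never went for the blue and turquoise sticks, and I saw no change in them, but I did not measure them.
- **Force:** the highest wrist force I read was about 15 N, when the fingertips touched the bench while gripping the first dome.

**What disagreed:**
- **First dome:** its grip read 28 mm instead of 32 mm, so I reopened and gripped lower. The reading hardly changed: the gripper reads about 2–4 mm low on these pieces, and the first grip was probably sound.
- **Pad centre:** in x it came out at 677.5 mm from the top camera, 681 mm from the wrist and 687 mm from the scene camera, which also catches the pad's front side. I aimed at 679 mm. By eye in the scene view, the bloom is within about 3 mm of the cork's middle.

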